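Clamp the dust-extraction spigot of the shoe finishing bench

TASK

Clamp the black suction nozzle in the slotted stub of the dust-extraction box: slide the steel worm-drive band along the stub, over its raised barb, until it is fully home against the flange, and only then turn the orange key clockwise (seen from above) until the band is snug. Stop there, without over-tightening it and crushing the spring washers, let go, and leave the other things on the bench where they are.

Things in the scene. Friction and masses are not known exactly. Their poses are not given: they have to be found in the camera images.
- port: grey dust box, 160 x 250 x 140 mm high, fixed. Origin: on the bench, in the plane of its front face, below the stub's axis; x points from the stub into the box, z up. The aluminium stub, diameter 40, axis 110 mm up, sticks out 98 mm along -x. From the box's face: flange (diameter 56) at 18 to 24 mm, raised barb ring (diameter 47) at 50 to 64. A black nozzle (max diameter 44) runs on to 165.
- flange (a point): centre of the flange's outer face, on the stub's axis; axes as port. The band is home when it lies against this face.
- stub_tip (a point): centre of the stub's free end; axes as port.
- band (a joint): how far the band has slid along the stub (m): 0 near the tip, 0.045 home against the flange (firm stop). The band is a steel ring round the stub, 13 mm wide, 53 in diameter, that can only slide along it. It drags with about 2 N; from about 0.016 to 0.024 it climbs the barb and the push needed rises to about 10 N, then it drops behind the barb and slides on.
- drum (a point): centre of the band's screw housing: an upright steel and brass drum, 28 mm in diameter, 38 mm high, part of the band, beside the stub on the port's +y side, its axis 46 mm from the stub's axis, its middle 117 mm above the bench. The band can be pushed along by this drum: shut fingertips fit beside the stub. Axes as port.
- key_grip (a point): centre of the orange wing key: a flat block 28 mm wide (its x axis), 9 thick (its y), 30 high (its z, up), on the vertical screw axis straight above the drum, 168 mm above the bench. Pinch it from above across its thickness; fingers whose tips stay 145 mm or more above the bench turn freely over box and stub. Its x axis shows the turn; it starts at a varying angle.
- key: key and screw; origin on its axis, at stub axis height. Clockwise from above tightens. While turning it resists with 0.10 N m of friction; after 1 to 3.7 rad (hidden, varies) it meets spring washers: torque grows 0.4 N m per rad. Snug: grown by 0.05 N m or more; aim for 0.12 (0.3 rad past contact). Over 0.28 (0.7 rad) crushes them. At rest, friction may shift readings by up to 0.10 either way.
- washers: the brass spring washer pack, in the drum; it does not turn visibly. Its contact force with the key's screw is the tightness: 1 N for about 0.01 N m of torque growth. Origin on the screw axis.
- sole: bystander, leave alone: a black rubber boot sole, about 300 mm long, 24 mm high at the heel; origin at its underside or middle, on the bench
- mallet: bystander, leave alone: a hammer lying down; origin at its underside or middle, on the bench
- driver: bystander, leave alone: a red-handled screwdriver lying down; origin at its underside or middle, on the bench
- glue: bystander, leave alone: a yellow tin, 74 mm in diameter, 85 mm high; origin at its underside or middle, on the bench
- spool: bystander, leave alone: a blue thread spool, 50 mm high; origin at its underside or middle, on the bench
- spareclamp: bystander, leave alone: a spare clamp ring lying flat, 60 mm in diameter, not needed; origin at its underside or middle, on the bench
- brush: bystander, leave alone: a brush lying down; origin at its underside or middle, on the bench

How it is judged (in metres and radians):
On the way, in this order (a step that is already met when the one before it is completed fails the run):
1. the band has been slid over the barb and is home against the flange (value of joint band above 0.042 m), for 0.2 s.
2. the key has been turned until the band is snug (value of joint band above 0.042 m and contact force between key and washers above 5 N), for 0.2 s.
At the end, for the whole second after the job is handed in: The band is within 3 mm of the flange (joint band above 0.042), the washers press on the screw with more than 5 N, and band and key are at rest (all of step 2 and velocity of joint band below 0.01 m/s and angular speed of key below 0.1 rad/s); the robot touches nothing.
It fails at once if the washers are crushed: over 30 N between screw and washers (contact force between key and washers above 30 N).
It fails at once if the key starts to load the washers before the band is home (not (value of joint band above 0.042 m) and contact force between key and washers above 5 N).
It fails at once if a bystander is shoved more than 30 mm (distance of any of sole, mallet, driver, glue, spool, spareclamp, brush from where it was at the start of the episode above 0.03 m).
It also fails if it takes over 72 s, if anything falls off the work surface, if the arm or the gripper's body presses on something with over 40 N, if the wrist force passes 120 N, or if a joint passes its speed limit or range.

ROBOT

A 6-joint arm with a two-finger parallel gripper is mounted at the origin on the work surface. World frame = base frame: x ahead of the robot, y to its left, z up, the work surface at z = 0. Lengths are in mm, angles in rad, forces in N, time in s.
With the tool pointing down it reaches from about 400 to 825 mm from the base axis. Payload 7 kg.
Tool frame: the origin (TCP) lies at the very end of the fingers, on their centre line; the grasp point (between the pads) lies 19 mm behind it; z points along the fingers, y is the line along which they close (so a half turn about z gives the same grasp; the last joint's range is limited). The gripper opens to 88 mm and grips with 3 to 60 N. Pads are 19 mm wide; open, the fingers measure 130 mm over their backs; the gripper's body (78 mm by 193 mm) begins 47 mm behind the grasp point.
Start: joints at [1.622, 0.359, 0.012, 0, -1.224, -0.288], TCP at [158.361, 656.138, 226.561] pointing down, gripper open.
Joint ranges: [-3.07, 3.07], [-1.43, 2.12], [-1.02, 1.25], [-3.03, 1.67], [-3.05, -0], [-3.03, 3.03]. Speed limits (rad/s): [2.39, 2.39, 3.01, 3.14, 3.14, 3.14].

INTERFACE

Orientations are given as a unit quaternion [x, y, z, w].
In Python, from plant import bot gives the robot as it stands. Calls block until the motion is done:
- bot.move_ptp(position, orientation): joint-space move of the TCP to a pose.
- bot.line_to(position, velocity=150, ori=None): straight line of the TCP; ori=None keeps the orientation; velocity is the mean speed in mm/s.
- bot.move_joints(angles): joint-space move.
- bot.move_gripper(opening, force=None): finger opening in mm; force is the grip in N (None keeps the last); returns when the fingers have stopped.
- bot.pause(seconds).
- bot.solve_ik(position, orientation): joint angles nearest the present ones, or None.
- bot.read_state(): the state.
- bot.camera(name): name is "scene" or "side" or "wrist"; returns the picture (384x512x3 uint8, red, green, blue); there is no depth.
- bot.get_calibration(name): a dict with "fx", "fy", "cx", "cy" (pixels), "view" (4x4, takes a point from world to camera coordinates); the wrist camera has in their place "T_tool_cam" (4x4, takes a point from camera to tool coordinates, whose origin is the TCP and whose axes are the flange's). Camera axes: x right, y up, looking along -z (the intrinsics and any distortion apply to the point x, -y, -z); pixel columns grow to the right and rows downward; lengths in mm; the calibration is good to about 2 mm. A picture is of the moment at which its call begins: read the wrist's pose just before it. get_calibration takes no time and is no camera call.
A pose or a line that the arm cannot do raises bot.Unreachable and nothing moves.
- bot.close_job(): hands the job in; it is judged then, once.
The state is a dict: "t": time; "joint_pos": joint angles; "qvel": joint speeds; "tau": joint torques, N m; "tcp_pos": TCP position; "eef_rot": TCP orientation; "contact_force": force on the tool from outside, world axes, zero at the start; "moment": the same for the moment, N m; "width": finger opening in mm; "finger_force": force on a finger pad.
Only numpy, scipy, OpenCV 4.12 (cv2) and the standard library are available. Lean on these libraries where they do the work, as an engineer would, in place of code of your own. Each camera call takes 0.05 s, during which the arm holds its last target. There are 200 camera calls.

## Working session

There is one attempt and no reset: what is moved stays moved. The work goes in short steps, each a Python script; the robot and the scene stay as the last script left them, time stands still between calls to the robot, and variables do not carry over. Pictures are saved under pics/ and viewed, at most 10 in all, crops included, and the job is handed in when it is done.

```bash
mkdir -p pics; ls; python3 - <<'E'
from plant import bot
import cv2, numpy as np
for n in ("scene","side","wrist"):
    im=bot.camera(n); cv2.imwrite(f"pics/{n}0.png",im[:,:,::-1])
    c=bot.get_calibration(n); print(n,{k:np.round(v,3).tolist() for k,v in c.items()})
s=bot.read_state(); print(s)
E
```

```text
pics
scene {'fx': 408.994, 'fy': 408.994, 'cx': 256.469, 'cy': 200.546, 'view': [[-0.246, 0.969, -0.015, 95.614], [-0.642, -0.151, 0.751, 249.178], [0.726, 0.194, 0.66, -1605.553], [0.0, 0.0, 0.0, 1.0]]}
side {'fx': 357.439, 'fy': 357.439, 'cx': 258.468, 'cy': 194.652, 'view': [[0.881, -0.472, 0.016, -464.097], [0.255, 0.504, 0.825, -253.653], [-0.398, -0.723, 0.564, -889.546], [0.0, 0.0, 0.0, 1.0]]}
wrist {'fx': 287.145, 'fy': 287.145, 'cx': 252.848, 'cy': 186.796, 'T_tool_cam': [[0.0, 0.957, 0.29, 77.566], [1.0, -0.0, -0.0, -1.02], [-0.0, 0.29, -0.957, -158.425], [0.0, 0.0, 0.0, 1.0]]}
{'t': 0.15, 'joint_pos': array([ 1.62212860e+00,  3.59215269e-01,  1.12914911e-02, -2.09257024e-04,
       -1.22412269e+00, -2.88118497e-01]), 'qvel': array([ 1.42769380e-03, -2.79401804e-03,  3.43841528e-03,  1.10928899e-03,
       -8.99057518e-04,  3.03509113e-05]), 'tau': array([-1.59893889e-04, -5.83273101e+01,  2.93290651e+01,  7.00119272e+00,
        8.86204303e-03, -1.07693718e-04]), 'tcp_pos': array([158.28477421, 655.80768563, 225.86033369]), 'eef_rot': array([ 9.92995312e-01, -1.18152061e-01,  8.61346509e-06,  6.32705927e-04]), 'contact_force': array([-0.35265003,  0.12027029,  0.1231368 ]), 'moment': array([-0.00142693, -0.01913461,  0.02324193]), 'finger_force': 0.0, 'width': 87.64873906698705}
```

View pics/scene0.png

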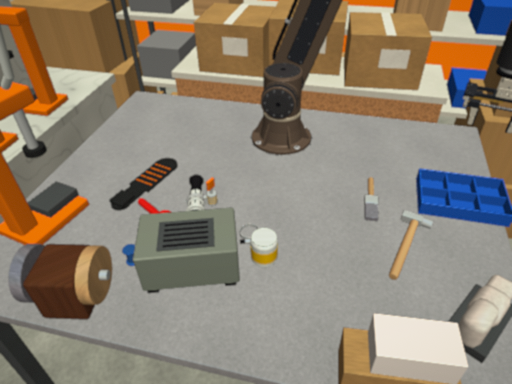

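View pics/side0.png

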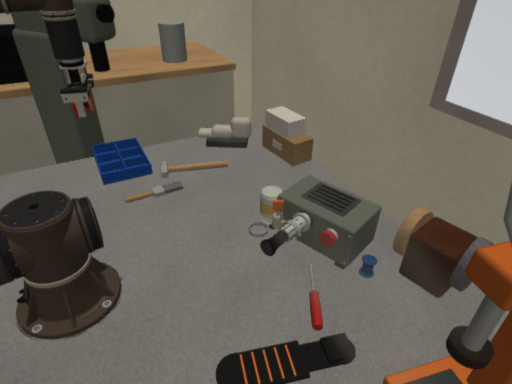

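The scene view shows the box at about (187,245), with the stub and nozzle towards the robot at (196,190) and the orange key at (211,185). The side view has the nozzle tip at (270,245), the stub around (300,222) and the key at (278,207). I'll triangulate these roughly and then look from above with the wrist camera.

```bash
cat > h.py <<'E'
from plant import bot
import cv2, numpy as np
from scipy.spatial.transform import Rotation as R
def ray(name,u,v,st=None):
    c=bot.get_calibration(name); d=np.array([(u-c["cx"])/c["fx"],-(v-c["cy"])/c["fy"],-1.])
    if name=="wrist":
        T=np.eye(4);T[:3,:3]=R.from_quat(st["eef_rot"]).as_matrix();T[:3,3]=st["tcp_pos"];M=T@np.array(c["T_tool_cam"])
    else: M=np.linalg.inv(np.array(c["view"]))
    d=M[:3,:3]@d; return M[:3,3],d/np.linalg.norm(d)
def plane(r,z): o,d=r; return o+d*(z-o[2])/d[2]
def tri(rs):
    A=sum(np.eye(3)-np.outer(d,d) for o,d in rs); b=sum((np.eye(3)-np.outer(d,d))@o for o,d in rs)
    p=np.linalg.solve(A,b); return p,[np.linalg.norm(np.cross(p-o,d)) for o,d in rs]
def orange(im,box=None):
    h=cv2.cvtColor(im,cv2.COLOR_RGB2HSV); m=cv2.inRange(h,(5,150,120),(18,255,255))
    if box: k=np.zeros_like(m); a,b,c,d=box; k[b:d,a:c]=255; m&=k
    return m
def down(yaw):  # tool z down, tool x axis at world angle yaw
    c,s=np.cos(yaw),np.sin(yaw); return R.from_matrix(np.array([[c,s,0],[s,-c,0],[0,0,-1]])).as_quat()
E
python3 - <<'E'
from h import *
np.set_printoptions(precision=1,suppress=True)
rs=[]
for n,b in (("scene",(200,172,225,198)),("side",(265,195,292,220))):
    m=orange(cv2.imread(f"pics/{n}0.png")[:,:,::-1].copy(),b); ys,xs=np.nonzero(m); print(n,len(xs),xs.mean(),ys.mean(),xs.min(),xs.max(),ys.min(),ys.max()); rs.append(ray(n,xs.mean(),ys.mean()))
print(tri(rs), [plane(r,168) for r in rs])
print("nozzle tip",tri([ray("scene",196,180),ray("side",268,246)]))
for u,v in((138,221),(235,209),(238,254),(137,259)): print("scene top",plane(ray("scene",u,v),140))
for u,v in((312,180),(380,211),(283,189),(349,229)): print("side top",plane(ray("side",u,v),140))
E
```

```text
scene 71 209.90140845070422 183.53521126760563 206 213 178 189
side 27 278.6296296296296 201.03703703703704 274 283 200 202
(array([538. , -89. , 173.9]), [np.float64(2.032012126558695), np.float64(2.032012126558759)]) [array([533.3, -93. , 168. ]), array([541.8, -79.7, 168. ])]
nozzle tip (array([ 461.9, -167.2,  111.9]), [np.float64(0.01933124594994573), np.float64(0.019331245950009273)])
scene top [ 689.9 -237.9  140. ]
scene top [588.   -6.3 140. ]
scene top [737.9  45.5 140. ]
scene top [ 808.1 -181.4  140. ]
side top [712.1   3.1 140. ]
side top [ 785.2 -211.3  140. ]
side top [606.3   0.4 140. ]
side top [ 659.7 -232.4  140. ]
```

```bash
python3 - <<'E'
from h import *
np.set_printoptions(precision=3,suppress=True)
p=np.array([520,-110,0]); 
for yaw in (-2.8,-1.5,0,0.29,1.2): print(yaw,bot.solve_ik([545,-100,400],down(yaw)))
yaw=0.29
x=np.array([np.cos(yaw),np.sin(yaw),0])
t=np.array([525,-115,360])+40*x
bot.move_ptp(t,down(yaw)); bot.pause(.3)
s=bot.read_state(); im=bot.camera("wrist"); cv2.imwrite("pics/w1.png",im[:,:,::-1]); np.savez("w1.npz",eef_rot=s["eef_rot"],tcp_pos=s["tcp_pos"]); print(s["t"],s["tcp_pos"],s["joint_pos"],s["moment"])
E
```

```text
-2.8 [ 0.172  0.094  0.052  0.    -1.528 -1.401]
-1.5 [ 0.172  0.094  0.052  0.    -1.528 -0.101]
0 [ 0.172  0.094  0.052  0.    -1.528  1.399]
0.29 [ 2.607 -1.368  0.052  0.    -2.991 -0.746]
1.2 [ 2.607 -1.368  0.052  0.    -2.991  0.164]
3.5 [ 563.383 -103.346  359.926] [ 0.16   0.133  0.009 -0.    -1.447  1.701] [-0.023  0.004 -0.016]
```

View pics/w1.png

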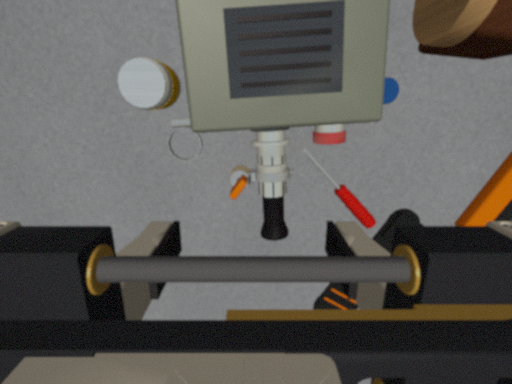

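The wrist view shows the orange key at about (238,187), the drum behind it at (240,176), the stub axis running through (271,150) and (274,235), and the box's front top edge from (192,131) to (382,121). I'll measure from this, then look closer at the key.

```bash
python3 - <<'E'
from h import *
np.set_printoptions(precision=3,suppress=True)
st=dict(np.load("w1.npz")); im=cv2.imread("pics/w1.png")[:,:,::-1].copy()
P=lambda u,v,z: plane(ray("wrist",u,v,st),z)
a,b=P(192,131,140),P(382,121,140); d=(a-b)[:2]; print("front edge",a,b,np.linalg.norm(d),"yaw",np.arctan2(-d[0],d[1]))
hsv=cv2.cvtColor(im,cv2.COLOR_RGB2HSV)
blk=(hsv[:,:,2]<60).astype(np.uint8); 
pts=[]
for v in range(200,236,4):
    xs=np.nonzero(blk[v,255:295])[0]+255; pts.append(P((xs[0]+xs[-1])/2,v,110)[:2])
pts=np.array(pts); print(pts[0],pts[-1]); l=cv2.fitLine(pts.astype(np.float32),cv2.DIST_L2,0,.01,.01).ravel(); print("stub line",l,np.arctan2(l[1],l[0]))
m=orange(im,(220,170,260,205)); ys,xs=np.nonzero(m); q=np.array([P(u,v,175)[:2] for u,v in zip(xs,ys)]); print("key",len(xs),q.mean(0),cv2.minAreaRect(q.astype(np.float32)))
print("drum",P(239,176,136))
# close look
k=np.array([537,-89]); yaw=0.29; x=np.array([np.cos(yaw),np.sin(yaw)])
H=290; g=(H+158-175)*0.303-77.6+12
t=np.r_[k+g*x,H]
bot.move_ptp(t,down(yaw)); bot.pause(.3)
s=bot.read_state(); im=bot.camera("wrist"); cv2.imwrite("pics/w2.png",im[:,:,::-1]); np.savez("w2.npz",eef_rot=s["eef_rot"],tcp_pos=s["tcp_pos"])
E
```

```text
front edge [577.922 -14.962 140.   ] [ 660.449 -246.39   140.   ] 245.7019014599076 yaw 0.3425387471672433
[ 508.048 -150.155] [ 458.105 -167.856]
stub line [   0.941    0.338  483.257 -158.671] 0.3445562
key 168 [531.444 -91.81 ] ((531.9142456054688, -91.96224975585938), (9.881523132324219, 31.560033798217773), 70.26763916015625)
drum [536.223 -90.142 136.   ]
```

View pics/w2.png

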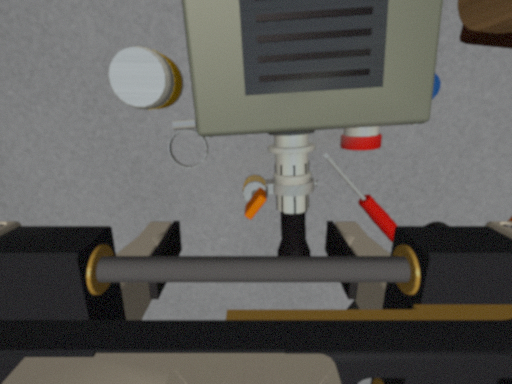

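The close view shows the key at (256,203), the drum top at (254,186), the band and stub around (293,185), and the box edge at v≈130. From the measurements, port yaw is about 0.343 and the drum is at about (535,-90). Next I'll push the drum with shut fingertips, closing line along the stub, with contact-force checks.

```bash
cat > push.py <<'E'
from h import *
np.set_printoptions(precision=1,suppress=True)
Y=0.3435; px=np.array([np.cos(Y),np.sin(Y),0]); D=np.array([535,-90.5,0]); Z=np.array([0,0,1.])
q=down(Y-np.pi/2); s0=D-54*px
bot.move_gripper(0); bot.move_ptp(s0+300*Z,q); bot.line_to(s0+123*Z,120); bot.pause(.3)
f0=bot.read_state()["contact_force"]; print("f0",f0)
log=[]; d=0
while d<95:
    d+=2; bot.line_to(s0+123*Z+d*px,40); s=bot.read_state()
    f=(f0-s["contact_force"])@px; a=(s["tcp_pos"]-s0)@px; log.append((d,round(a,1),round(f,1)))
    if f>20: break
print(log); print(s["t"],s["tcp_pos"],s["contact_force"]-f0)
E
python3 push.py
```

```text
f0 [-0.3  0.2  0. ]
[(2, np.float64(2.2), np.float64(-0.3)), (4, np.float64(4.1), np.float64(-0.6)), (6, np.float64(6.1), np.float64(-0.8)), (8, np.float64(8.1), np.float64(0.7)), (10, np.float64(10.1), np.float64(-0.4)), (12, np.float64(12.2), np.float64(0.1)), (14, np.float64(13.8), np.float64(0.8)), (16, np.float64(15.8), np.float64(1.0)), (18, np.float64(18.0), np.float64(1.8)), (20, np.float64(20.1), np.float64(2.0)), (22, np.float64(21.8), np.float64(2.9)), (24, np.float64(23.1), np.float64(5.6)), (26, np.float64(24.4), np.float64(6.8)), (28, np.float64(26.3), np.float64(7.4)), (30, np.float64(29.3), np.float64(3.9)), (32, np.float64(32.8), np.float64(1.2)), (34, np.float64(34.3), np.float64(0.6)), (36, np.float64(36.2), np.float64(1.0)), (38, np.float64(38.1), np.float64(1.7)), (40, np.float64(40.1), np.float64(1.1)), (42, np.float64(42.2), np.float64(1.1)), (44, np.float64(44.2), np.float64(1.0)), (46, np.float64(46.2), np.float64(1.1)), (48, np.float64(48.2), np.float64(2.1)), (50, np.float64(49.8), np.float64(1.7)), (52, np.float64(50.6), np.float64(6.9)), (54, np.float64(51.2), np.float64(10.5)), (56, np.float64(51.8), np.float64(16.5)), (58, np.float64(52.3), np.float64(21.7))]
16.2333 [533.3 -90.8 122.6] [-21.5  -4.4  14.6]
```

```bash
python3 - <<'E'
from h import *
np.set_printoptions(precision=3,suppress=True)
Y=0.3435; px=np.array([np.cos(Y),np.sin(Y),0])
p=bot.read_state()["tcp_pos"]; bot.line_to(p-12*px,80); bot.line_to(np.r_[(p-12*px)[:2],290],200)
k=np.array([578,-75])
rs=[]
for i,yaw in enumerate((-1.23,0.34)):
    x=np.array([np.cos(yaw),np.sin(yaw)])
    t=np.r_[k+12*x,260]
    bot.move_ptp(t,down(yaw)); bot.pause(.25)
    st=bot.read_state(); im=bot.camera("wrist"); cv2.imwrite(f"pics/v{i}.png",im[:,:,::-1]); np.savez(f"v{i}.npz",eef_rot=st["eef_rot"],tcp_pos=st["tcp_pos"])
    m=orange(im); n,l,s,c=cv2.connectedComponentsWithStats(m)
    for j in range(1,n):
        if s[j,4]>60: print(i,s[j],c[j])
    print(st["t"])
a,b=[cv2.imread(f"pics/v{i}.png")[60:300,120:400] for i in (0,1)]
cv2.imwrite("pics/v.png",cv2.resize(np.hstack([a,b]),None,fx=1.42,fy=1.42))
E
```

```text
0 [480   0  13  13  74] [485.392   5.446]
0 [494   1  18  25 131] [502.824  13.405]
0 [255 187  27  30 355] [267.124 202.586]
18.2167
1 [244 201  23  27 309] [257.087 212.586]
19.9
```

View pics/v.png

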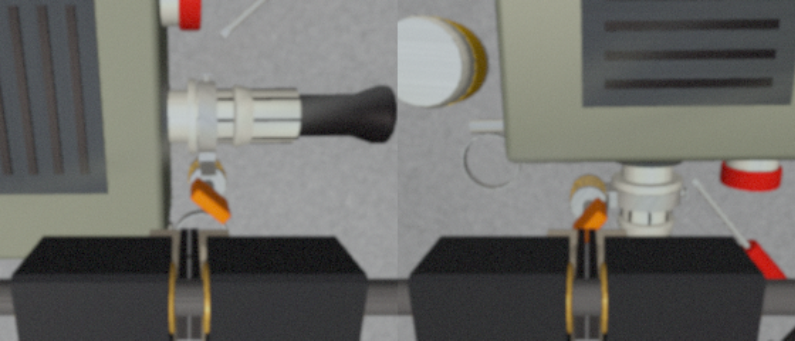

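In both views the band is past the barb and against the flange. The key is at (267,202) in v0 and (257,212) in v1, with a bright top face and a darker side. I'll separate the top face (z=183) to get its centre and angle.

```bash
python3 - <<'E'
from h import *
np.set_printoptions(precision=2,suppress=True)
C=[]
for i,box in ((0,(250,180,290,225)),(1,(240,195,272,235))):
    st=dict(np.load(f"v{i}.npz")); im=cv2.imread(f"pics/v{i}.png")[:,:,::-1].copy(); m=orange(im,box); V=im.max(2)
    ys,xs=np.nonzero(m); v=V[ys,xs]; th,_=cv2.threshold(v.astype(np.uint8).reshape(-1,1),0,255,cv2.THRESH_OTSU)
    print(i,th,np.percentile(v,[5,25,50,75,95]))
    for nm,sel,z in (("all",v>0,172),("top",v>th,183),("dark",v<=th,168)):
        q=np.array([plane(ray("wrist",a,b,st),z)[:2] for a,b in zip(xs[sel],ys[sel])]).astype(np.float32)
        e,w=np.linalg.eigh(np.cov(q.T)); ax=w[:,1]; print(nm,sel.sum(),q.mean(0),cv2.minAreaRect(q),"pca yaw",np.arctan2(ax[1],ax[0]),np.sqrt(12*e))
    C.append(ray("wrist",xs[v>th].mean(),ys[v>th].mean(),st))
print(tri(C))
E
```

```text
0 174.0 [122. 156. 210. 221. 222.]
all 361 [566.73 -79.33] ((566.662353515625, -80.0402603149414), (13.387642860412598, 31.94357681274414), 71.62461853027344) pca yaw 2.721938352326588 [10.89 30.62]
top 254 [567.5  -80.98] ((567.494140625, -80.78264617919922), (8.17863655090332, 26.592580795288086), 69.65288543701172) pca yaw 2.7964424122386293 [ 7.75 26.48]
dark 107 [568.83 -82.9 ] ((566.231689453125, -82.97371673583984), (9.405346870422363, 29.1597957611084), 80.84820556640625) pca yaw 2.849457161719734 [ 6.18 32.68]
1 168.0 [127. 136. 143. 199. 213.]
all 309 [570.03 -80.54] ((569.1773681640625, -80.82643127441406), (14.26046085357666, 24.924406051635742), 66.3647232055664) pca yaw 2.83868162464062 [13.4  21.57]
top 120 [572.5 -81.6] ((571.7667236328125, -81.60961151123047), (7.816461563110352, 14.13749885559082), 67.01953125) pca yaw 2.600765710958413 [ 7.7  12.99]
dark 189 [569.65 -79.31] ((567.4266357421875, -81.17909240722656), (13.839537620544434, 26.177669525146484), 73.40931701660156) pca yaw 2.808532165701729 [11.04 25.74]
(array([569.26, -81.24, 180.51]), [np.float64(2.3100813650572096), np.float64(2.3100813650570724)])
```

```bash
python3 - <<'E'
from h import *
np.set_printoptions(precision=3,suppress=True)
K=np.array([567.4,-81.1]); yaw=-0.345
bot.move_gripper(50); bot.move_ptp(np.r_[K,240],down(yaw)); bot.line_to(np.r_[K,150],120); bot.pause(.2)
s=bot.read_state(); print(s["t"],s["joint_pos"],s["tcp_pos"],s["contact_force"],s["moment"]); np.savez("base.npz",m=s["moment"],f=s["contact_force"])
bot.move_gripper(25); s=bot.read_state(); print(s["contact_force"],s["moment"],s["width"])
bot.move_gripper(5,25); bot.pause(.1); s=bot.read_state(); print(s["t"],s["contact_force"],s["moment"],s["width"],s["finger_force"],s["tcp_pos"])
im=bot.camera("wrist"); cv2.imwrite("pics/g.png",im[:,:,::-1])
E
```

```text
22.7083 [ 0.199  0.254 -0.322  0.    -0.994  1.027] [567.859 -81.051 150.807] [-0.371  0.535  0.795] [ 0.012 -0.04  -0.052]
[ 0.598 -0.494 -0.444] [0.038 0.007 0.034] 24.82593128276353
23.9 [-0.409 -4.637  0.139] [-1.372  0.182 -0.146] 8.913721900682427 24.99403756839456 [567.191 -81.491 149.987]
```

View pics/g.png

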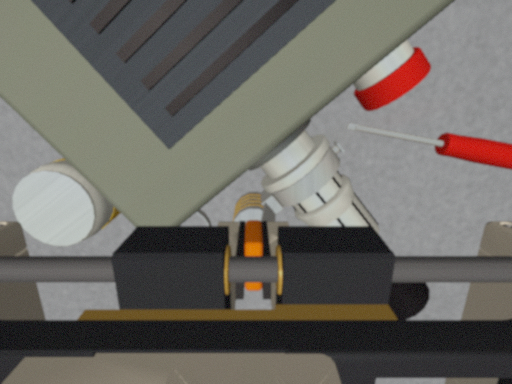

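The wrist view shows the key at (253,255) squarely between the pads; the width of 8.9 mm matches its thickness. The sideways force of about 4.6 N says I'm roughly 1.3 mm off axis, so I'll correct that while turning in small, monitored steps.

```bash
cat > turn.py <<'E'
from h import *
import json,sys
def run(K,yaw,steps,dy,stop):
    "turn clockwise in steps of dy; stop when mean reacting moment exceeds stop"
    b=np.load("base.npz"); log=[]
    for i in range(steps):
        yaw-=dy; q=bot.solve_ik([*K,150],down(yaw))
        if q is None or abs(np.array(q)-bot.read_state()["joint_pos"]).max()>.5: print("ik",q); break
        bot.move_joints(q); S=[]
        for _ in range(4): S.append(bot.read_state()); bot.pause(.02)
        m=np.mean([s["moment"][2] for s in S]); f=np.mean([s["contact_force"] for s in S],0); s=S[-1]
        e=R.from_quat(s["eef_rot"]).as_matrix()[:,0]; a=np.arctan2(e[1],e[0])
        log.append((round(yaw,3),round(a,3),round(m,3),round(f[0],1),round(f[1],1),round(s["t"],2)))
        K=K+0.4*np.clip(f[:2],-5,5)/3.6
        if m>stop: break
    for l in log: print(*l)
    print("K",K,"width",s["width"]); json.dump([list(K),yaw],open("turn.json","w"))
E
python3 - <<'E'
from turn import *
run(np.array([567.4,-82.2]),-0.345,8,0.1,0.2)
E
```

```text
-0.445 -0.442 -0.106 -2.1 1.4 24.25
-0.545 -0.541 -0.092 -1.7 0.2 24.57
-0.645 -0.641 -0.084 -1.3 -0.6 24.88
-0.745 -0.74 -0.119 -0.9 -0.9 25.2
-0.845 -0.84 -0.097 -0.8 -1.2 25.52
-0.945 -0.94 -0.076 -1.0 -1.6 25.83
-1.045 -1.04 -0.099 -1.2 -0.9 26.15
-1.145 -1.14 -0.09 -1.3 -0.6 26.47
K [566.26186229 -82.66926404] width 8.809647715970158
```

```bash
sed -i 's/if m>stop: break/if abs(m+0.095)>stop: break/; s/range(4)/range(6)/' turn.py; python3 - <<'E'
from turn import *
K,y=json.load(open("turn.json")); run(np.array(K),y,28,0.1,0.07)
E
```

```text
-1.245 -1.241 -0.066 -1.4 -0.3 26.82
-1.345 -1.341 -0.08 -1.6 0.2 27.17
-1.445 -1.441 -0.091 -1.4 -0.5 27.52
-1.545 -1.541 -0.097 -2.0 -0.4 27.87
-1.645 -1.641 -0.084 -1.2 0.0 28.22
-1.745 -1.741 -0.109 -1.4 0.9 28.57
-1.845 -1.841 -0.096 -1.3 0.3 28.92
-1.945 -1.941 -0.094 -1.7 0.7 29.27
-2.045 -2.041 -0.088 -1.4 -0.0 29.62
-2.145 -2.141 -0.085 -1.4 1.0 29.97
-2.245 -2.241 -0.103 -1.0 0.6 30.32
-2.345 -2.341 -0.088 -1.4 1.4 30.67
-2.445 -2.441 -0.093 -1.2 1.0 31.02
-2.545 -2.541 -0.082 -0.6 1.4 31.37
-2.645 -2.641 -0.056 -0.5 1.2 31.72
-2.745 -2.741 -0.036 -0.4 1.6 32.07
-2.845 -2.841 -0.049 -0.1 1.1 32.42
-2.945 -2.941 0.01 -0.5 1.3 32.77
K [563.97504663 -81.40823856] width 8.958366956137153
```

Readings were flat near -0.092, then rose from about -2.65 rad. That puts growth at about 0.10 to 0.12 N m. One small step confirms it and centres it in the window.

```bash
python3 - <<'E'
from turn import *
K,y=json.load(open("turn.json"))
def avg(n=12):
    S=[]
    for _ in range(n): S.append(bot.read_state()["moment"][2]); bot.pause(.03)
    return np.mean(S),np.std(S)
print(avg()); run(np.array(K),y,1,0.05,0.0); print(avg())
E
```

```text
(np.float64(0.08773149590459461), np.float64(0.053777293386133414))
-2.995 -2.994 -0.0 0.3 0.7 33.52
K [564.00720304 -81.33169166] width 8.657842427172552
(np.float64(0.04524914549553411), np.float64(0.03865414083017821))
```

```bash
python3 - <<'E'
from h import *
bot.move_gripper(40); p=bot.read_state()["tcp_pos"]; bot.line_to([p[0],p[1],260],120)
x=np.array([np.cos(-2.995),np.sin(-2.995)]); k=np.array([565,-81.5]); bot.line_to([*(k+25*x),270],120); bot.pause(.3)
st=bot.read_state(); im=bot.camera("wrist"); cv2.imwrite("pics/end.png",im[:,:,::-1])
m=orange(im,(215,130,300,235)); ys,xs=np.nonzero(m); v=im.max(2)[ys,xs]; th,_=cv2.threshold(v.reshape(-1,1),0,255,cv2.THRESH_OTSU); sel=v>th
q=np.array([plane(ray("wrist",a,b,st),183)[:2] for a,b in zip(xs[sel],ys[sel])]); e,w=np.linalg.eigh(np.cov(q.T)); print(sel.sum(),q.mean(0),np.arctan(w[1,1]/w[0,1]),np.sqrt(12*e),st["t"],st["contact_force"])
E
```

```text
201 [564.64375386 -79.65602116] 0.17046804927654122 [ 7.15609788 25.34196214] 36.4083 [-0.1424968   0.96913249  0.63026052]
```

View pics/end.png

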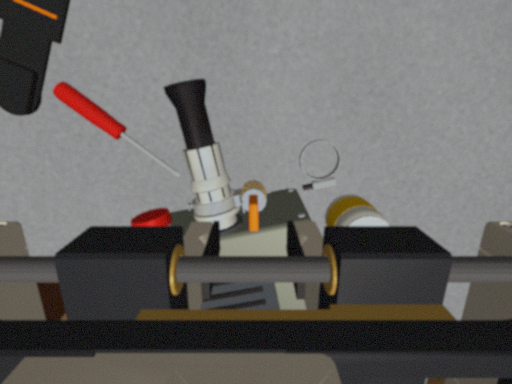

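The key at (253,212) stayed where I left it (yaw 0.17 measured, 0.147 commanded modulo π). The band is still at the flange, around (210,200), and the bystanders in view haven't moved. Handing in.

```bash
python3 -c "
from plant import bot
print(bot.close_job())"
```

```text
the job is handed in; nothing more can be done
None
```

I slid the band home against the flange, turned the key clockwise to an estimated 0.13 N m of torque growth (snug, by noisy moment readings), released it and handed the job in at about 36 s; the hand-in returned no verdict.

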